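# Park and lock the vial rotator

## Robot

A 6-joint arm with a two-finger parallel gripper is mounted at the origin on a cart in front of the work surface, level with it; the furniture and walls round the work are solid. World frame = base frame: x ahead of the robot, y to its left, z up, the work surface at z = 0. Lengths are in m, angles in degrees, forces in N, time in s.
With the tool pointing down it reaches from about 0.35 to 0.875 m from the base axis. Payload 4.2 kg.
Tool frame: the origin (TCP) lies midway between the tips of the shut fingers; the grasp point (between the pads) lies 19 mm behind it; z points along the fingers, y is the line along which they close (so a half turn about z gives the same grasp; the last joint's range is limited). The gripper opens to 87 mm and grips with 3 to 60 N. Pads are 19 mm wide; open, the fingers measure 117 mm over their backs; the gripper's body (75 mm by 190 mm) begins 51 mm behind the grasp point.
Start: joints at [85.061, 22.042, 0.453, 0, -68.411, -14.817], TCP at [0.211, 0.588, 0.223] pointing down, gripper open.
Joint ranges: [-179.83, 179.83], [-69.29, 118.12], [-61.27, 80.66], [-181.25, 117.63], [-171.15, -9.14], [-177.46, 177.46]. Speed limits (degrees/s): [159.86, 159.86, 180, 180, 180, 180].

## Interface

Orientations are given as a 3x3 rotation matrix whose columns are the frame's x, y, z axes.
In Python, from station import sense, capture, camera_params, finish_job gives the robot as it stands.
- The arm moves only by the tool drive_tool, never from a script. Its argument "rows" is a list of rows, each an object of numbers: "tx", "ty", "tz": the shift along the tool's x, y, z in cm; "ax", "ay", "az": the turn, a rotation vector about the tool's x, y, z in rad; "claw": the finger opening in cm, from 0 to 8.7. In form: [{"tx": .., "ty": .., "tz": .., "ax": .., "ay": .., "az": .., "claw": ..}, ...]. A call has 1 to 10 rows; each row shifts and turns the commanded pose from where the row before left it, along the tool's axes as they then stand; what a row does not reach is not made up. A row lasts 1/12 s, in which the tool goes at most 41.7 mm and 7.16 degrees, less where a joint would pass 70% of its speed; a pose out of reach is approached as far as the arm can. A call with a gripper value outside its range is refused whole. The fingers move at their own pace and stop on an object; the grip force is fixed at half the most. Time passes only in rows, so rows that do not move let the fingers close. It gives the time, the measured TCP pose, the force, the opening and the grip force at its end, in the units of the state.
- sense(): the state, without advancing time (a new reading comes with each control period).
- capture(name): name is "scene" or "top" or "wrist"; returns (picture, depth): 384x512x3 uint8, red, green, blue; 384x512 float32, m along the optical axis (not along the pixel's ray), 0 where there is no reading.
- camera_params(name): a dict with "intrinsics" (3x3 intrinsics, pixels), "R" (3x3) and "t" (3): a world point X has camera coordinates R X + t; the wrist camera has in their place "tool_from_camera" (4x4, takes a point from camera to tool coordinates, whose origin is the TCP and whose axes are the flange's). Camera axes: x right, y down, z forward; pixel columns grow to the right and rows downward; lengths in m; the calibration is good to about 2 mm. A picture is of the moment at which its call begins: read the wrist's pose just before it. camera_params takes no time and is no camera call.
- finish_job(): hands the job in; it is judged then, once.
The state is a dict: "time_s": time; "joints": joint angles; "joint_velocities": joint speeds; "effort": joint torques, N m; "tcp_pos": TCP position; "ee_rot": TCP orientation; "wrist_force": force on the tool from outside, world axes, zero at the start; "moment": the same for the moment, N m; "gripper_width": opening from 0.0 (shut) to 1.0 (fully open); "gripper_force": force on a finger pad.
Only numpy, scipy, OpenCV 4.12 (cv2) and the standard library are available. Lean on these libraries where they do the work, as an engineer would, in place of code of your own. Each camera call takes 0.05 s, during which the arm holds its last target. There are 200 camera calls.

## Task

One vial is still clipped to the vial rotator on the bench. Turn the rotator's wheel by pushing on its spokes, one after another, until that vial stands straight up with its cap on top; then press the black-capped locking plunger on top of the stand fully down, so that the wheel is locked there for unloading. Push and press only: do not touch the glass vial, pick nothing up, do not shift the rotator, and leave the other things where they stand.

Things in the scene. Friction and masses are not known exactly. Their poses are not given: they have to be found in the camera images.
- rotator: end-over-end vial rotator: a loose 4 kg stand on rubber feet, upright spoked wheel on its front. Origin on the bench below the wheel's middle; x along the axle from the wheel back over the stand, y left in the wheel's plane, z up. White housing 90 x 116 mm, 26 to 116 mm behind the wheel's plane, 119 mm high; on it two bearing plates 50 mm wide, joined by a bridge whose top is at 221 mm
- wheel_centre (a point): middle of the wheel's hub, on the axle, in the plane of the spokes, 165 mm above the bench. Six round steel spokes, 8 mm thick, 60 degrees apart, run out from it to 140 mm; a rim of 8 mm bar, 70 mm in radius, joins them, and at the rim each has a spring clip for a vial on the side towards the robot, reaching 37 mm in front of the spokes
- vial_spoke_end (a point): outer end of the spoke that carries the vial, 140 mm from the wheel's centre. The outer 28 mm of every spoke (112 to 140 mm from the centre) wears a dark rubber sleeve 13 mm thick, free on all sides: the place to push
- wheel (a joint): turn of the wheel in rad, without end stops: 0 or 2 pi with the vial straight up, growing clockwise as the robot sees it (top of the wheel to the robot's right). Starts between 1.15 and 5.13. The spokes stand at this value and every 60 degrees from it. It turns either way with a drag of 0.1 N m (about 1 N at the sleeves) and stays where it is left
- sample_vial: the one glass vial on the wheel, 25 mm in diameter, 58 mm long, clear glass with whitish contents, black screw cap; clipped to a spoke with its axis 24 mm in front of it (towards the robot). Origin in the middle of its bottom, 46 mm out from the axle; z runs outwards along the spoke, through the cap, which ends 104 mm from the axle. Not to be touched
- plunger (a joint): travel of the locking plunger in m: 0 out (up), 0.018 fully down; stays where it is left. Its round tip enters a gap, one per spoke, of a six-lobed steel star on the axle. Wheel true: 2 to 3 N press it down. Up to about 10 degrees off, it draws the wheel true as it goes in (up to 10 N); farther off, it strikes a lobe. Down, it locks the wheel
- plunger_top (a point): the middle of the top of the plunger's black cap (mushroom shape, 26 mm in diameter): 66 mm behind the wheel's plane, above the axle, 254 mm above the bench when out and 236 mm when down
- vial_a: a glass vial with black screw cap standing on the bench to the right of the wheel, 25 mm in diameter, 58 mm high; origin in the middle of its bottom, z up. A bystander
- vial_b: another such vial, 25 mm in diameter, 60 mm high, beside vial_a; origin in the middle of its bottom, z up. A bystander
- beaker: a small glass beaker, 71 x 74 mm, 85 mm high, on the bench farther to the right; origin in the middle of its bottom, z up. A bystander
- weigh_boat: a white square plastic weighing boat, 67 x 67 mm, 16 mm high, on the bench to the left; origin in the middle of its underside, z up. A bystander

How it is judged:
By the outcome, as a careful person would: the job done as asked, in the order asked, and still so for the second after the job is handed in, with the robot touching nothing.
It also fails if it takes over 58 s, if anything falls off the work surface, if the arm or the gripper's body presses on something with over 40 N, if the wrist force passes 120 N, or if a joint passes its speed limit or range.

## Working session

There is one attempt and no reset: what is moved stays moved. The work goes in short steps, Python scripts to look and compute and a tool call to move; the robot and the scene stay as the last step left them, time stands still between calls to the robot, and variables do not carry over. Pictures are saved under pics/ and viewed, at most 10 in all, crops included, and the job is handed in when it is done.

Besides the shell and the picture viewer there is one more tool, called after "Request:" as name([rows], argument=value, ...), one row to a line, values as JSON. drive_tool: Moves the arm, as the interface text tells. Its arguments: {"type":"object","properties":{"rows":{"type":"array"}},"required":["rows"]}

```bash
mkdir -p pics; ls; python3 - <<'E'
from station import *
import cv2,numpy as np
s=sense();print(s['time_s'],s['tcp_pos'],s['ee_rot'])
for n in("scene","top"):
    p,d=capture(n);cv2.imwrite(f'pics/{n}0.png',p[:,:,::-1]);np.savez(f'{n}0.npz',p=p,d=d)
    c=camera_params(n);print(n,c)
E
```

```text
pics
0.0 [0.21102046 0.58766926 0.22146912] [[ 9.41091141e-01 -3.38152443e-01 -6.24987788e-04]
 [-3.38153006e-01 -9.41088959e-01 -2.02864162e-03]
 [ 9.78210132e-05  2.12047816e-03 -9.99997747e-01]]
scene {'intrinsics': array([[361.46827371,   0.        , 259.05656913],
       [  0.        , 361.46827371, 188.20983294],
       [  0.        ,   0.        ,   1.        ]]), 'R': array([[ 0.60977279, -0.79228732, -0.02139986],
       [-0.51372217, -0.37453007, -0.77189167],
       [ 0.60354509,  0.48167212, -0.63539381]]), 't': array([-0.35218374,  0.36381769,  1.0383398 ])}
top {'intrinsics': array([[457.13329248,   0.        , 251.3272929 ],
       [  0.        , 457.13329248, 192.11394314],
       [  0.        ,   0.        ,   1.        ]]), 'R': array([[ 0.0240646 , -0.999699  ,  0.00477448],
       [-0.99560385, -0.02439792, -0.09043073],
       [ 0.09052   , -0.00257731, -0.9958913 ]]), 't': array([-0.0798076 ,  0.50888461,  1.39672806])}
```

View pics/scene0.png

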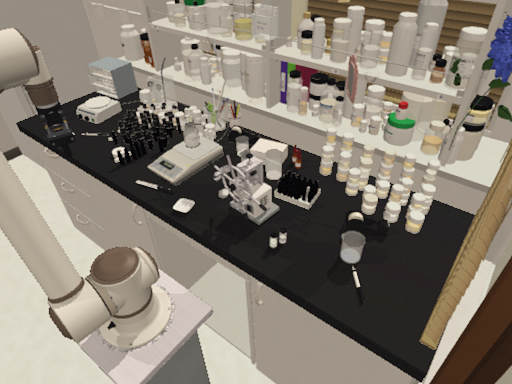

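View pics/top0.png

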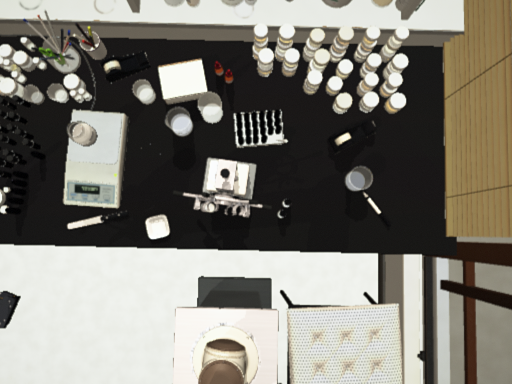

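The rotator is at about (245,190) in the scene view and (228,190) in the top view. Vial_a/b are at about (284,208) and the weigh boat at (157,227). Next I'll enlarge both views in one picture.

```bash
cat > h.py <<'E'
import numpy as np,cv2
from station import *
def ray(n,u,v):
    c=camera_params(n);R=np.array(c['R']);C=-R.T@c['t'];d=R.T@np.linalg.inv(c['intrinsics'])@[u,v,1];return C,d
def onz(n,u,v,z):
    C,d=ray(n,u,v);return C+d*(z-C[2])/d[2]
def proj(n,X):
    c=camera_params(n);q=c['intrinsics']@(np.array(c['R'])@X+c['t']);return q[:2]/q[2]
def pts(n,d):
    c=camera_params(n);K=c['intrinsics'];v,u=np.mgrid[:384,:512]
    P=np.stack([(u-K[0,2])/K[0,0]*d,(v-K[1,2])/K[1,1]*d,d],-1)
    return (P-c['t'])@np.array(c['R'])
E
python3 - <<'E'
from h import *
a=np.load('scene0.npz')['p'][145:235,205:295];b=np.load('top0.npz')['p'][145:235,165:300]
A=cv2.resize(a,(540,540),interpolation=cv2.INTER_CUBIC)
cv2.imwrite('pics/s1.png',A[:,:,::-1])
cv2.imwrite('pics/t1.png',cv2.resize(b,None,fx=5,fy=5,interpolation=cv2.INTER_CUBIC)[:,:,::-1])
z=np.load('top0.npz');P=pts('top',z['d']);
m=(P[...,2]>.1)&(P[...,2]<.3)&(abs(P[...,1])<.25)&(P[...,0]<.9)&(P[...,0]>.45);print(m.sum())
for name,lo,hi in(('cap',.243,.27),('bridge',.213,.228),('house',.11,.127)):
    q=P[m&(P[...,2]>lo)&(P[...,2]<hi)];print(name,len(q),q.mean(0).round(4) if len(q) else'',q.min(0).round(3),q.max(0).round(3))
k=(m&(P[...,2]>.11)&(P[...,2]<.127)).astype(np.uint8)
v,u=np.nonzero(k);print(cv2.minAreaRect(np.float32(P[k>0][:,:2])))
E
```

```text
2465
cap 134 [ 0.5057 -0.02    0.2563] [ 0.454 -0.085  0.243] [0.549 0.039 0.269]
bridge 525 [0.5285 0.0013 0.2214] [ 0.452 -0.045  0.214] [0.578 0.065 0.228]
house 830 [ 0.6017 -0.0186  0.1188] [ 0.45 -0.25  0.11] [0.899 0.097 0.127]
((0.6957581043243408, -0.02922716736793518), (0.2888135015964508, 0.5297869443893433), 70.00111389160156)
```

View pics/s1.png

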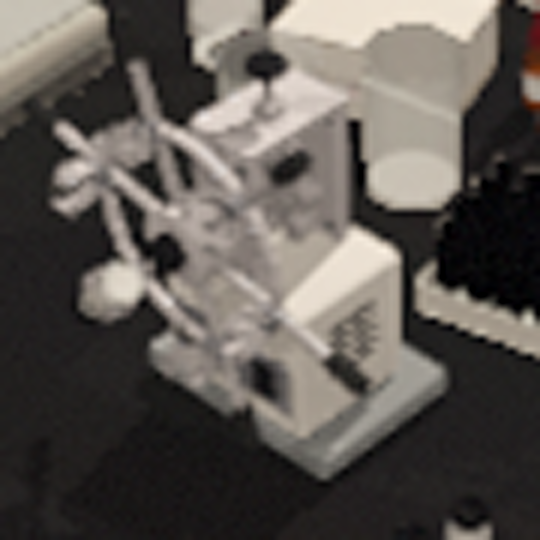

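View pics/t1.png

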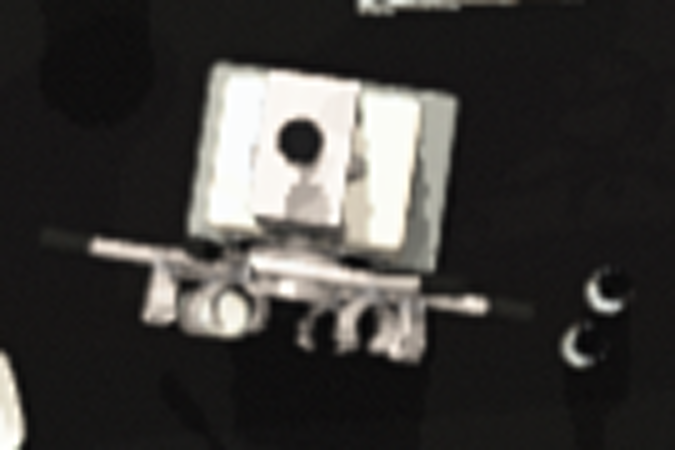

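```bash
python3 - <<'E'
from h import *
pl=onz('top',165+300/5-.4,145+140/5-.4,.256);print('plunger',pl)
L=onz('top',165+65/5,145+238/5,.165);Rr=onz('top',165+513/5,145+308/5,.165)
print(L,Rr,np.linalg.norm(L-Rr),(L+Rr)/2)
y=(L-Rr);yaw=np.arctan2(-y[0],y[1]);print('yaw',np.degrees(yaw))
x=np.array([np.cos(yaw),np.sin(yaw),0]);print('centre from plunger',pl-.066*x)
# plunger by triangulation w/ scene
C1,d1=ray('top',224.6,172.6);C2,d2=ray('scene',205+267/6-.4,145+65/6-.4)
s=np.linalg.lstsq(np.stack([d1,-d2],1),C2-C1,rcond=None)[0];print('tri',C1+s[0]*d1,C2+s[1]*d2)
c=(pl-.066*x);c[2]=.165;yv=np.array([-x[1],x[0],0])
for n,o,f in(('scene',(205,145),6),('top',(165,145),5)):
  print(n,'hub',(proj(n,c)-o)*f)
  for k in range(6):
    t=np.radians(30+60*k);r=np.array([0,0,1])*np.cos(t)-yv*np.sin(t)
    print(30+60*k,[((proj(n,c+r*q-x*w)-o)*f).round() for q,w in((.14,0),(.046,.024),(.104,.024))])
E
```

```text
plunger [0.53882729 0.00399029 0.256     ]
[0.49140911 0.13761187 0.165     ] [ 0.45836717 -0.11338121  0.165     ] 0.2531586397989901 [0.47488814 0.01211533 0.165     ]
yaw -7.4995655915807715
centre from plunger [0.47339186 0.01260453 0.256     ]
tri [0.53934112 0.00421249 0.2521259 ] [0.53855378 0.005083   0.2520714 ]
scene hub [187.97569011 238.97938908]
30 [array([265., 114.]), array([179., 220.]), array([210., 168.])]
90 [array([366., 354.]), array([212., 295.]), array([286., 344.])]
150 [array([281., 453.]), array([188., 331.]), array([228., 420.])]
210 [array([124., 342.]), array([135., 294.]), array([109., 337.])]
270 [array([ 32., 138.]), array([103., 223.]), array([ 38., 181.])]
330 [array([89., 11.]), array([123., 185.]), array([81., 89.])]
top hub [287.83774055 275.62054166]
30 [array([411., 279.]), array([319., 321.]), array([370., 324.])]
90 [array([536., 314.]), array([363., 331.]), array([465., 347.])]
150 [array([413., 308.]), array([325., 328.]), array([376., 340.])]
210 [array([186., 272.]), array([246., 316.]), array([204., 313.])]
270 [array([ 40., 237.]), array([199., 305.]), array([ 97., 289.])]
330 [array([137., 237.]), array([234., 307.]), array([171., 293.])]
```

Findings: 
- **Hub:** about (0.474, 0.012, 0.165).
- **Yaw:** about -7.5°.
- **Vial:** low on the left at about 219°, so it needs about +141° clockwise.

I'll push the right-hand spokes downwards with shut fingers, leaning the gripper 20° to the right.

```bash
cat >> h.py <<'E'
from scipy.spatial.transform import Rotation as Ro
YAW=np.radians(-7.5);X=np.array([np.cos(YAW),np.sin(YAW),0]);Y=np.array([-X[1],X[0],0]);Z=np.array([0,0,1.]);HUB=np.array([.4735,.0125,.165])
def frame(lean=20):
    a=np.radians(lean);z=Y*np.sin(a)-Z*np.cos(a);x=-Y*np.cos(a)-Z*np.sin(a);return np.stack([x,np.cross(z,x),z],1)
def tcp(phi,lean=20,r=.126,off=.0065,w=.0095,front=.003):
    p,a=np.radians(phi),np.radians(lean);l,h=np.array([np.sin(p),np.cos(p)])*r+off*np.array([-np.cos(p),np.sin(p)])-w*np.array([np.cos(a),-np.sin(a)])
    return HUB-Y*l+Z*h-X*front
def delta(R0,p0,R1,p1):
    "shift in cm and turn in rad, in start tool axes"
    return (R0.T@(p1-p0)*100).round(2),Ro.from_matrix(R0.T@R1).as_rotvec().round(3)
E
python3 - <<'E'
from h import *
s=sense();R0=np.array(s['ee_rot']);p0=np.array(s['tcp_pos']);R=frame()
A=tcp(27)-R[:,2]*.10
print('A',A,delta(R0,p0,R,A)); print('turn z then y', delta(R0,p0,frame(0),A))
print('in',delta(R,A,R,tcp(27)))
q=tcp(27)
for f in range(33,99,6): n=tcp(f);print(f,delta(R,q,R,n)[0]);q=n
E
```

```text
A [ 0.46051611 -0.06313856  0.37743621] (array([ 45.49,  52.85, -15.48]), array([ 0.238, -0.295,  1.342]))
turn z then y (array([ 45.49,  52.85, -15.48]), array([ 2.000e-03, -1.000e-03,  1.357e+00]))
in (array([ 0., -0., 10.]), array([0., 0., 0.]))
33 [1.31 0.   0.16]
39 [ 1.29 -0.    0.3 ]
45 [1.25 0.   0.43]
51 [ 1.2  -0.    0.56]
57 [1.13 0.   0.68]
63 [ 1.05 -0.    0.8 ]
69 [0.97 0.   0.9 ]
75 [0.87 0.   1.  ]
81 [ 0.76 -0.    1.08]
87 [0.64 0.   1.16]
93 [ 0.52 -0.    1.22]
```

Request:
drive_tool([
  {"tz":-3.9,"claw":0},
  {"tz":-3.9,"claw":0},
  {"tz":-3.9,"claw":0},
  {"tz":-3.8,"claw":0},
  {"tx":2.5,"ty":2.9,"claw":0},
  {"tx":2.5,"ty":2.9,"claw":0},
  {"tx":2.5,"ty":2.9,"claw":0},
  {"tx":2.5,"ty":2.9,"claw":0},
  {"tx":2.5,"ty":2.9,"claw":0},
  {"tx":2.5,"ty":2.9,"claw":0},
])

```text
invalid input at $.rows[0]: expected keys tx, ty, tz, ax, ay, az, claw
```

Request:
drive_tool([
  {"tx":2.5,"ty":2.9,"claw":0},
  {"tx":2.5,"ty":2.9,"claw":0},
  {"tx":2.5,"ty":2.9,"claw":0},
  {"tx":2.5,"ty":2.9,"claw":0},
  {"tx":2.5,"ty":2.9,"claw":0},
  {"tx":2.5,"ty":2.9,"claw":0},
  {"tx":2.5,"ty":2.9,"claw":0},
  {"tx":2.5,"ty":2.9,"claw":0},
  {"tx":2.5,"ty":2.9,"claw":0},
  {"tx":2.5,"ty":2.9,"claw":0},
])

```text
invalid input at $.rows[0]: expected keys tx, ty, tz, ax, ay, az, claw
```

Request:
drive_tool([
  {"az":0.122,"claw":0},
  {"az":0.122,"claw":0},
  {"az":0.122,"claw":0},
  {"az":0.122,"claw":0},
  {"az":0.122,"claw":0},
  {"az":0.122,"claw":0},
  {"az":0.122,"claw":0},
  {"az":0.122,"claw":0},
  {"az":0.122,"claw":0},
  {"az":0.122,"claw":0},
])

```text
invalid input at $.rows[0]: expected keys tx, ty, tz, ax, ay, az, claw
```

Request:
drive_tool([
  {"az":0.122,"claw":0},
  {"ay":-0.117,"claw":0},
  {"ay":-0.117,"claw":0},
  {"ay":-0.117,"claw":0},
  {"claw":0},
  {"claw":0},
])

```text
invalid input at $.rows[0]: expected keys tx, ty, tz, ax, ay, az, claw
```

```bash
python3 - <<'E'
from h import *
s=sense();R0=np.array(s['ee_rot']);p0=np.array(s['tcp_pos']);R=frame()
print(s['time_s'],s['joints'],p0,s['gripper_width'],delta(R0,p0,R,tcp(27)-R[:,2]*.1))
p,d=capture('scene');np.savez('s2.npz',p=p,d=d)
a=cv2.resize(p[60:260,150:350],(600,600),interpolation=cv2.INTER_CUBIC);cv2.imwrite('pics/s2.png',a[:,:,::-1])
E
```

```text
0.1 [ 8.50630089e+01  2.20880201e+01  3.87762782e-01 -2.55377182e-02
 -6.84108128e+01 -1.48163280e+01] [0.21103567 0.58772538 0.22155193] 0.9988784776132963 (array([ 45.49,  52.85, -15.48]), array([ 0.238, -0.295,  1.342]))
```

View pics/s2.png

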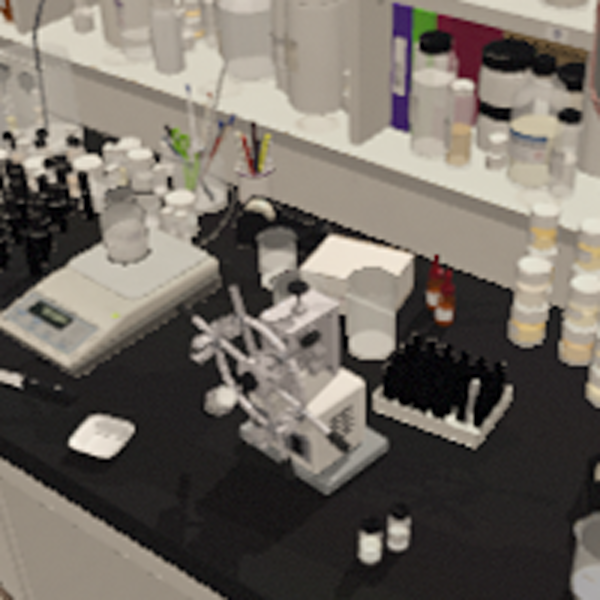

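All the keys are required, so nothing moved. The picture is unchanged, with the rotator at about (290,390) in the crop. I'll resend with full rows.

Request:
drive_tool([
  {"tx":0,"ty":0,"tz":-3.9,"ax":0,"ay":0,"az":0,"claw":0},
  {"tx":0,"ty":0,"tz":-3.9,"ax":0,"ay":0,"az":0,"claw":0},
  {"tx":0,"ty":0,"tz":-3.9,"ax":0,"ay":0,"az":0,"claw":0},
  {"tx":0,"ty":0,"tz":-3.8,"ax":0,"ay":0,"az":0,"claw":0},
  {"tx":2.5,"ty":2.9,"tz":0,"ax":0,"ay":0,"az":0,"claw":0},
  {"tx":2.5,"ty":2.9,"tz":0,"ax":0,"ay":0,"az":0,"claw":0},
  {"tx":2.5,"ty":2.9,"tz":0,"ax":0,"ay":0,"az":0,"claw":0},
  {"tx":2.5,"ty":2.9,"tz":0,"ax":0,"ay":0,"az":0,"claw":0},
  {"tx":2.5,"ty":2.9,"tz":0,"ax":0,"ay":0,"az":0,"claw":0},
  {"tx":2.5,"ty":2.9,"tz":0,"ax":0,"ay":0,"az":0,"claw":0},
])

```text
time_s: 0.98
tcp_pos: [0.2937, 0.3717, 0.3773]
ee_rot: [[0.941, -0.337, -0.0], [-0.337, -0.941, -0.0], [-0.0, 0.0, -1.0]]
wrist_force: [0.9, 0.1, 0.0]
gripper_width: 0.322
gripper_force: 0.0
```

Request:
drive_tool([
  {"tx":2.5,"ty":2.9,"tz":0,"ax":0,"ay":0,"az":0,"claw":0},
  {"tx":2.5,"ty":2.9,"tz":0,"ax":0,"ay":0,"az":0,"claw":0},
  {"tx":2.5,"ty":2.9,"tz":0,"ax":0,"ay":0,"az":0,"claw":0},
  {"tx":2.5,"ty":2.9,"tz":0,"ax":0,"ay":0,"az":0,"claw":0},
  {"tx":2.5,"ty":2.9,"tz":0,"ax":0,"ay":0,"az":0,"claw":0},
  {"tx":2.5,"ty":2.9,"tz":0,"ax":0,"ay":0,"az":0,"claw":0},
  {"tx":2.5,"ty":2.9,"tz":0,"ax":0,"ay":0,"az":0,"claw":0},
  {"tx":2.5,"ty":2.9,"tz":0,"ax":0,"ay":0,"az":0,"claw":0},
  {"tx":2.5,"ty":2.9,"tz":0,"ax":0,"ay":0,"az":0,"claw":0},
  {"tx":2.5,"ty":2.9,"tz":0,"ax":0,"ay":0,"az":0,"claw":0},
])

```text
time_s: 1.82
tcp_pos: [0.4307, 0.0144, 0.3776]
ee_rot: [[0.941, -0.338, 0.0], [-0.338, -0.941, 0.0], [0.0, -0.001, -1.0]]
wrist_force: [1.0, 0.7, 0.6]
gripper_width: 0.004
gripper_force: 0.0
```

Request:
drive_tool([
  {"tx":0,"ty":0,"tz":0,"ax":0,"ay":0,"az":0.12,"claw":0},
  {"tx":0,"ty":0,"tz":0,"ax":0,"ay":0,"az":0.12,"claw":0},
  {"tx":0,"ty":0,"tz":0,"ax":0,"ay":0,"az":0.12,"claw":0},
  {"tx":0,"ty":0,"tz":0,"ax":0,"ay":0,"az":0.12,"claw":0},
  {"tx":0,"ty":0,"tz":0,"ax":0,"ay":0,"az":0.12,"claw":0},
  {"tx":0,"ty":0,"tz":0,"ax":0,"ay":0,"az":0.12,"claw":0},
  {"tx":0,"ty":0,"tz":0,"ax":0,"ay":0,"az":0.12,"claw":0},
  {"tx":0,"ty":0,"tz":0,"ax":0,"ay":0,"az":0.12,"claw":0},
  {"tx":0,"ty":0,"tz":0,"ax":0,"ay":0,"az":0.12,"claw":0},
  {"tx":0,"ty":0,"tz":0,"ax":0,"ay":0,"az":0.12,"claw":0},
])

```text
time_s: 2.65
tcp_pos: [0.4306, 0.0163, 0.3773]
ee_rot: [[0.02, -1.0, -0.001], [-1.0, -0.02, -0.0], [-0.0, 0.001, -1.0]]
wrist_force: [-0.7, 0.7, 1.0]
gripper_width: 0.004
gripper_force: 0.0
```

Request:
drive_tool([
  {"tx":0,"ty":0,"tz":0,"ax":0,"ay":0,"az":0.12,"claw":0},
  {"tx":0,"ty":0,"tz":0,"ax":0,"ay":-0.117,"az":0,"claw":0},
  {"tx":0,"ty":0,"tz":0,"ax":0,"ay":-0.117,"az":0,"claw":0},
  {"tx":0,"ty":0,"tz":0,"ax":0,"ay":-0.115,"az":0,"claw":0},
  {"tx":0,"ty":0,"tz":0,"ax":0,"ay":0,"az":0.037,"claw":0},
  {"tx":0,"ty":0,"tz":0,"ax":0,"ay":0,"az":0,"claw":0},
])

```text
time_s: 3.15
tcp_pos: [0.4309, 0.0147, 0.3774]
ee_rot: [[-0.13, -0.991, 0.033], [-0.931, 0.133, 0.341], [-0.342, 0.013, -0.94]]
wrist_force: [-0.1, -0.1, 0.1]
gripper_width: 0.006
gripper_force: 0.0
```

```bash
python3 - <<'E'
from h import *
s=sense();R0=np.array(s['ee_rot']);p0=np.array(s['tcp_pos']);R=frame()
print(s['time_s'],s['joints'],p0,s['gripper_width'],delta(R0,p0,R,tcp(27)-R[:,2]*.1))
p,d=capture('scene');np.savez('s2.npz',p=p,d=d)
a=cv2.resize(p[100:240,180:320],(600,600),interpolation=cv2.INTER_CUBIC);cv2.imwrite('pics/s3.png',a[:,:,::-1])
E
```

```text
3.15 [  8.46633755  -1.8279017   -2.71626081 -19.48704677 -84.40479743
 -15.13777599] [0.43085406 0.01469461 0.37741187] 0.005640388147418705 (array([ 6.86, -3.98, -2.55]), array([ 0.012, -0.   , -0.007]))
```

View pics/s3.png

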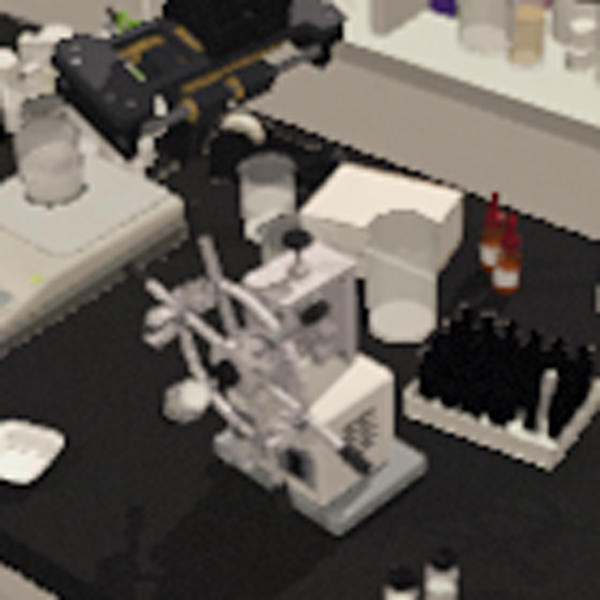

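The gripper's long side lies along the axle, as wanted. The white vial body is at (187,400), low left of the hub at (241,363), which fits 219°. Now I'll approach, insert and make the first push.

Request:
drive_tool([
  {"tx":2.3,"ty":-1.3,"tz":-0.8,"ax":0.012,"ay":0,"az":-0.007,"claw":0},
  {"tx":2.3,"ty":-1.3,"tz":-0.8,"ax":0,"ay":0,"az":0,"claw":0},
  {"tx":2.3,"ty":-1.3,"tz":-0.8,"ax":0,"ay":0,"az":0,"claw":0},
  {"tx":0,"ty":0,"tz":0,"ax":0,"ay":0,"az":0,"claw":0},
  {"tx":0,"ty":0,"tz":2.5,"ax":0,"ay":0,"az":0,"claw":0},
  {"tx":0,"ty":0,"tz":2.5,"ax":0,"ay":0,"az":0,"claw":0},
  {"tx":0,"ty":0,"tz":2.5,"ax":0,"ay":0,"az":0,"claw":0},
  {"tx":0,"ty":0,"tz":2.4,"ax":0,"ay":0,"az":0,"claw":0},
  {"tx":0,"ty":0,"tz":0,"ax":0,"ay":0,"az":0,"claw":0},
  {"tx":0,"ty":0,"tz":0,"ax":0,"ay":0,"az":0,"claw":0},
])

```text
time_s: 4.03
tcp_pos: [0.4641, -0.0267, 0.2828]
ee_rot: [[-0.116, -0.992, 0.041], [-0.933, 0.123, 0.338], [-0.341, 0.001, -0.94]]
wrist_force: [0.1, 0.8, 0.3]
gripper_width: 0.005
gripper_force: 0.0
```

```bash
python3 - <<'E'
from h import *
s=sense();R0=np.array(s['ee_rot']);p0=np.array(s['tcp_pos']);R=frame()
print(s['time_s'],p0,s['wrist_force'],delta(R0,p0,R,tcp(27)))
q=p0
for f in (33,39,45,57,69,81,93,96): n=tcp(f);print(f,delta(R,q,R,n)[0]);q=n
p,d=capture('scene')
a=cv2.resize(p[100:240,180:320],(600,600),interpolation=cv2.INTER_CUBIC);cv2.imwrite('pics/s4.png',a[:,:,::-1])
E
```

```text
4.0333 [ 0.46405137 -0.02666067  0.282844  ] [0.09424422 0.84179562 0.32142563] (array([ 0.21, -0.12, -0.14]), array([ 0.004, -0.002,  0.007]))
33 [ 1.52 -0.13  0.02]
39 [ 1.29 -0.    0.3 ]
45 [1.25 0.   0.43]
57 [ 2.33 -0.    1.24]
69 [2.02 0.   1.7 ]
81 [ 1.62 -0.    2.08]
93 [1.15 0.   2.37]
96 [ 0.21 -0.    0.63]
```

View pics/s4.png

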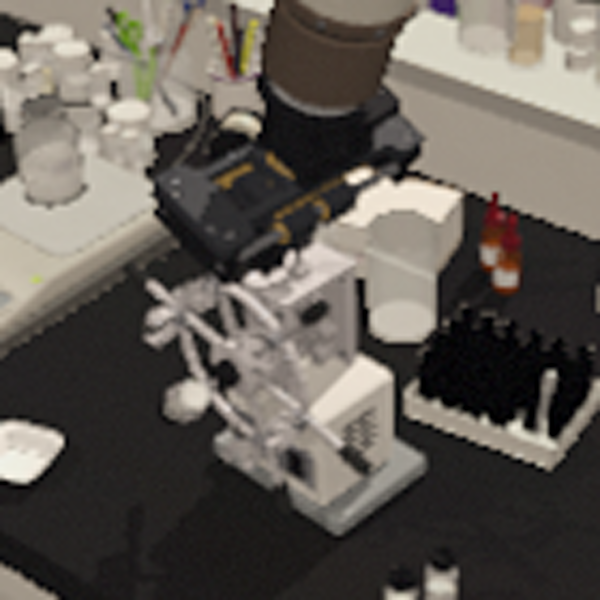

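The finger sits between the upper spokes and is touching nothing (gripper at about (290,220)). First push follows.

Request:
drive_tool([
  {"tx":0.75,"ty":-0.1,"tz":0,"ax":0,"ay":0,"az":0,"claw":0},
  {"tx":0.75,"ty":0,"tz":0,"ax":0,"ay":0,"az":0,"claw":0},
  {"tx":0.65,"ty":0,"tz":0.15,"ax":0,"ay":0,"az":0,"claw":0},
  {"tx":0.65,"ty":0,"tz":0.15,"ax":0,"ay":0,"az":0,"claw":0},
  {"tx":0.6,"ty":0,"tz":0.2,"ax":0,"ay":0,"az":0,"claw":0},
  {"tx":0.6,"ty":0,"tz":0.2,"ax":0,"ay":0,"az":0,"claw":0},
  {"tx":0.6,"ty":0,"tz":0.3,"ax":0,"ay":0,"az":0,"claw":0},
  {"tx":0.6,"ty":0,"tz":0.3,"ax":0,"ay":0,"az":0,"claw":0},
  {"tx":0.6,"ty":0,"tz":0.3,"ax":0,"ay":0,"az":0,"claw":0},
  {"tx":0.55,"ty":0,"tz":0.35,"ax":0,"ay":0,"az":0,"claw":0},
])

```text
time_s: 4.92
tcp_pos: [0.4591, -0.0807, 0.2429]
ee_rot: [[-0.118, -0.992, 0.044], [-0.932, 0.126, 0.339], [-0.342, -0.001, -0.94]]
wrist_force: [-0.3, -0.2, 1.6]
gripper_width: 0.006
gripper_force: 0.5
```

```bash
python3 - <<'E'
from h import *
s=sense();R0=np.array(s['ee_rot']);p0=np.array(s['tcp_pos']);R=frame()
print(s['time_s'],p0,s['wrist_force'])
q=p0
for f in (57,63,69,75,81,87,93,96): n=tcp(f);print(f,delta(R0,q,R,n)[0]);q=n
p,d=capture('scene')
a=cv2.resize(p[100:240,180:320],(600,600),interpolation=cv2.INTER_CUBIC);cv2.imwrite('pics/s5.png',a[:,:,::-1])
E
```

```text
4.9167 [ 0.45906357 -0.08073276  0.24288518] [-0.30955463 -0.16079203  1.63748183]
57 [-0.09  0.09  0.09]
63 [1.05 0.   0.8 ]
69 [0.96 0.   0.9 ]
75 [0.87 0.   1.  ]
81 [0.76 0.   1.08]
87 [0.64 0.   1.16]
93 [0.51 0.   1.22]
96 [0.21 0.   0.63]
```

View pics/s5.png

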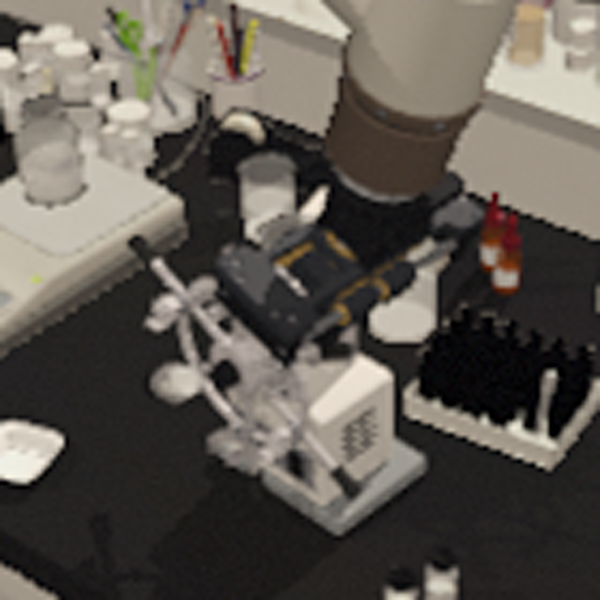

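The wheel is turning: the vial body moved from (187,400) to (175,380), the contact force is 1.6 N, and the stand is unmoved. I'll continue to φ≈96.

Request:
drive_tool([
  {"tx":0.45,"ty":0.05,"tz":0.45,"ax":0,"ay":0,"az":0,"claw":0},
  {"tx":0.5,"ty":0,"tz":0.4,"ax":0,"ay":0,"az":0,"claw":0},
  {"tx":0.48,"ty":0,"tz":0.45,"ax":0,"ay":0,"az":0,"claw":0},
  {"tx":0.48,"ty":0,"tz":0.45,"ax":0,"ay":0,"az":0,"claw":0},
  {"tx":0.44,"ty":0,"tz":0.5,"ax":0,"ay":0,"az":0,"claw":0},
  {"tx":0.43,"ty":0,"tz":0.5,"ax":0,"ay":0,"az":0,"claw":0},
  {"tx":0.38,"ty":0,"tz":0.54,"ax":0,"ay":0,"az":0,"claw":0},
  {"tx":0.38,"ty":0,"tz":0.54,"ax":0,"ay":0,"az":0,"claw":0},
  {"tx":0.32,"ty":0,"tz":0.58,"ax":0,"ay":0,"az":0,"claw":0},
  {"tx":0.32,"ty":0,"tz":0.58,"ax":0,"ay":0,"az":0,"claw":0},
])

```text
time_s: 5.8
tcp_pos: [0.4558, -0.1024, 0.1815]
ee_rot: [[-0.118, -0.992, 0.044], [-0.932, 0.126, 0.339], [-0.342, -0.001, -0.94]]
wrist_force: [0.8, 0.5, 0.4]
gripper_width: 0.004
gripper_force: 0.6
```

Request:
drive_tool([
  {"tx":0.25,"ty":0,"tz":0.6,"ax":0,"ay":0,"az":0,"claw":0},
  {"tx":0.25,"ty":0,"tz":0.6,"ax":0,"ay":0,"az":0,"claw":0},
  {"tx":0.1,"ty":0,"tz":0.3,"ax":0,"ay":0,"az":0,"claw":0},
  {"tx":0.1,"ty":0,"tz":0.3,"ax":0,"ay":0,"az":0,"claw":0},
  {"tx":0,"ty":0,"tz":0,"ax":0,"ay":0,"az":0,"claw":0},
])

```text
time_s: 6.22
tcp_pos: [0.4551, -0.1025, 0.162]
ee_rot: [[-0.119, -0.992, 0.042], [-0.932, 0.126, 0.339], [-0.342, 0.001, -0.94]]
wrist_force: [0.1, 0.1, -0.1]
gripper_width: 0.008
gripper_force: 0.0
```

```bash
python3 - <<'E'
from h import *
s=sense();R0=np.array(s['ee_rot']);p0=np.array(s['tcp_pos']);R=frame()
print(s['time_s'],p0,s['wrist_force'],delta(R0,p0,R,tcp(96)))
A=tcp(24)-R[:,2]*.06
print('to A',delta(R0,p0,R,A)); print('in',delta(R,A,R,tcp(24)))
q=tcp(24)
for f in (30,36,42,48,54,60): n=tcp(f);print(f,delta(R,q,R,n)[0]);q=n
p,d=capture('scene')
a=cv2.resize(p[100:240,180:320],(600,600),interpolation=cv2.INTER_CUBIC);cv2.imwrite('pics/s6.png',a[:,:,::-1])
E
```

```text
6.2167 [ 0.45507276 -0.10247765  0.16201974] [ 0.09130134  0.05596562 -0.05410328] (array([ 0.08, -0.03,  0.02]), array([ 0.003, -0.   ,  0.004]))
to A (array([-11.76,  -0.04, -14.91]), array([ 0.003, -0.   ,  0.004]))
in (array([-0.,  0.,  6.]), array([0., 0., 0.]))
30 [1.32 0.   0.09]
36 [ 1.3  -0.    0.23]
42 [1.27 0.   0.37]
48 [1.22 0.   0.5 ]
54 [ 1.17 -0.    0.62]
60 [ 1.09 -0.    0.74]
```

View pics/s6.png

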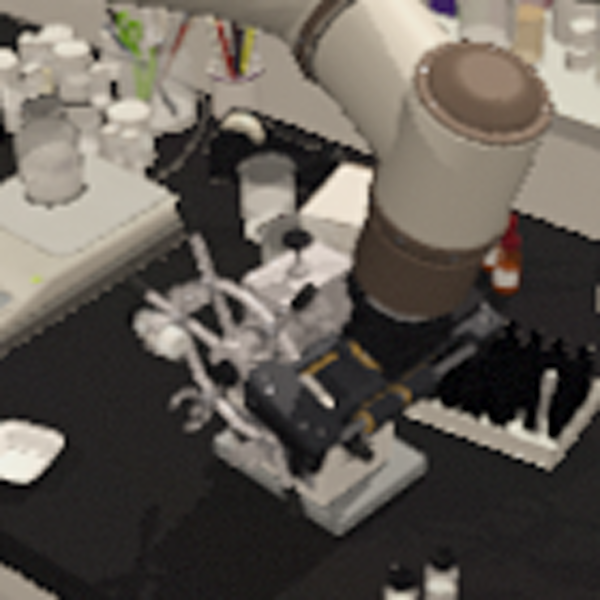

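The vial is now at (165,330), about 276° as planned. On to the second spoke.

Request:
drive_tool([
  {"tx":0,"ty":0,"tz":-4,"ax":0,"ay":0,"az":0,"claw":0},
  {"tx":0,"ty":0,"tz":-4,"ax":0,"ay":0,"az":0,"claw":0},
  {"tx":0,"ty":0,"tz":-4,"ax":0,"ay":0,"az":0,"claw":0},
  {"tx":0,"ty":0,"tz":-4,"ax":0,"ay":0,"az":0,"claw":0},
  {"tx":-3.9,"ty":0,"tz":0,"ax":0,"ay":0,"az":0,"claw":0},
  {"tx":-3.9,"ty":0,"tz":0,"ax":0,"ay":0,"az":0,"claw":0},
  {"tx":-3.9,"ty":0,"tz":0,"ax":0,"ay":0,"az":0,"claw":0},
  {"tx":0,"ty":0,"tz":0,"ax":0,"ay":0,"az":0,"claw":0},
  {"tx":0,"ty":0,"tz":0,"ax":0,"ay":0,"az":0,"claw":0},
])

```text
time_s: 7.02
tcp_pos: [0.4622, -0.0463, 0.3544]
ee_rot: [[-0.114, -0.992, 0.045], [-0.933, 0.122, 0.339], [-0.342, -0.003, -0.94]]
wrist_force: [0.4, -0.7, 0.1]
gripper_width: 0.006
gripper_force: 0.0
```

Request:
drive_tool([
  {"tx":0,"ty":0,"tz":2.4,"ax":0,"ay":0,"az":0,"claw":0},
  {"tx":0,"ty":0,"tz":2.4,"ax":0,"ay":0,"az":0,"claw":0},
  {"tx":0,"ty":0,"tz":2.3,"ax":0,"ay":0,"az":0,"claw":0},
  {"tx":0,"ty":0,"tz":0,"ax":0,"ay":0,"az":0,"claw":0},
  {"tx":0,"ty":0,"tz":0,"ax":0,"ay":0,"az":0,"claw":0},
])

```text
time_s: 7.43
tcp_pos: [0.4649, -0.0245, 0.2854]
ee_rot: [[-0.119, -0.992, 0.041], [-0.933, 0.126, 0.338], [-0.341, 0.003, -0.94]]
wrist_force: [0.6, 0.5, 1.4]
gripper_width: 0.009
gripper_force: 0.0
```

```bash
python3 - <<'E'
from h import *
s=sense();R0=np.array(s['ee_rot']);p0=np.array(s['tcp_pos']);R=frame()
print(s['time_s'],p0,s['wrist_force'])
print(delta(R0,p0,R,tcp(24)))
E
```

```text
7.4333 [ 0.46485188 -0.02452597  0.28540847] [0.64880797 0.50033813 1.43804787]
(array([-0.16, -0.07, -0.01]), array([ 0.004, -0.002,  0.003]))
```

Request:
drive_tool([
  {"tx":0.6,"ty":-0.07,"tz":0.05,"ax":0,"ay":0,"az":0,"claw":0},
  {"tx":0.6,"ty":0,"tz":0.05,"ax":0,"ay":0,"az":0,"claw":0},
  {"tx":0.65,"ty":0,"tz":0.1,"ax":0,"ay":0,"az":0,"claw":0},
  {"tx":0.65,"ty":0,"tz":0.13,"ax":0,"ay":0,"az":0,"claw":0},
  {"tx":0.63,"ty":0,"tz":0.17,"ax":0,"ay":0,"az":0,"claw":0},
  {"tx":0.63,"ty":0,"tz":0.2,"ax":0,"ay":0,"az":0,"claw":0},
  {"tx":0.61,"ty":0,"tz":0.25,"ax":0,"ay":0,"az":0,"claw":0},
  {"tx":0.61,"ty":0,"tz":0.25,"ax":0,"ay":0,"az":0,"claw":0},
  {"tx":0.59,"ty":0,"tz":0.31,"ax":0,"ay":0,"az":0,"claw":0},
  {"tx":0.58,"ty":0,"tz":0.31,"ax":0,"ay":0,"az":0,"claw":0},
])

```text
time_s: 8.27
tcp_pos: [0.46, -0.0756, 0.2479]
ee_rot: [[-0.118, -0.992, 0.045], [-0.932, 0.126, 0.339], [-0.342, -0.002, -0.94]]
wrist_force: [1.1, 0.0, 1.2]
gripper_width: 0.004
gripper_force: 0.6
```

Request:
drive_tool([
  {"tx":0.55,"ty":0,"tz":0.37,"ax":0,"ay":0,"az":0,"claw":0},
  {"tx":0.54,"ty":0,"tz":0.37,"ax":0,"ay":0,"az":0,"claw":0},
  {"tx":0.51,"ty":0,"tz":0.42,"ax":0,"ay":0,"az":0,"claw":0},
  {"tx":0.51,"ty":0,"tz":0.42,"ax":0,"ay":0,"az":0,"claw":0},
  {"tx":0.47,"ty":0,"tz":0.47,"ax":0,"ay":0,"az":0,"claw":0},
  {"tx":0.46,"ty":0,"tz":0.47,"ax":0,"ay":0,"az":0,"claw":0},
  {"tx":0.41,"ty":0,"tz":0.52,"ax":0,"ay":0,"az":0,"claw":0},
  {"tx":0.4,"ty":0,"tz":0.52,"ax":0,"ay":0,"az":0,"claw":0},
  {"tx":0.35,"ty":0,"tz":0.56,"ax":0,"ay":0,"az":0,"claw":0},
  {"tx":0.35,"ty":0,"tz":0.56,"ax":0,"ay":0,"az":0,"claw":0},
])

```text
time_s: 9.1
tcp_pos: [0.4564, -0.1017, 0.1881]
ee_rot: [[-0.118, -0.992, 0.044], [-0.932, 0.126, 0.339], [-0.342, -0.001, -0.94]]
wrist_force: [0.9, 0.2, -0.0]
gripper_width: 0.009
gripper_force: 0.5
```

Request:
drive_tool([
  {"tx":0.28,"ty":0,"tz":0.6,"ax":0,"ay":0,"az":0,"claw":0},
  {"tx":0.15,"ty":0,"tz":0.3,"ax":0,"ay":0,"az":0,"claw":0},
  {"tx":0.1,"ty":0,"tz":0.3,"ax":0,"ay":0,"az":0,"claw":0},
  {"tx":0,"ty":0,"tz":0,"ax":0,"ay":0,"az":0,"claw":0},
  {"tx":0,"ty":0,"tz":0,"ax":0,"ay":0,"az":0,"claw":0},
])

```text
time_s: 9.52
tcp_pos: [0.4561, -0.1024, 0.1755]
ee_rot: [[-0.118, -0.992, 0.043], [-0.932, 0.126, 0.339], [-0.342, 0.0, -0.94]]
wrist_force: [0.6, 0.0, -0.3]
gripper_width: 0.006
gripper_force: 0.0
```

```bash
python3 - <<'E'
from h import *
s=sense();R0=np.array(s['ee_rot']);p0=np.array(s['tcp_pos']);R=frame()
print(s['time_s'],p0,s['wrist_force'])
print(delta(R0,p0,R,tcp(93)),delta(R0,p0,R,tcp(24)))
E
```

```text
9.5167 [ 0.45606163 -0.10235424  0.17547219] [ 0.61456438  0.03259907 -0.31311676]
(array([0.35, 0.07, 0.65]), array([ 0.002, -0.   ,  0.004])) (array([-11.27,   0.03,  -7.66]), array([ 0.002, -0.   ,  0.004]))
```

Request:
drive_tool([
  {"tx":0,"ty":0,"tz":-4,"ax":0,"ay":0,"az":0,"claw":0},
  {"tx":0,"ty":0,"tz":-4,"ax":0,"ay":0,"az":0,"claw":0},
  {"tx":0,"ty":0,"tz":-4,"ax":0,"ay":0,"az":0,"claw":0},
  {"tx":0,"ty":0,"tz":-4,"ax":0,"ay":0,"az":0,"claw":0},
  {"tx":0,"ty":0,"tz":-4,"ax":0,"ay":0,"az":0,"claw":0},
  {"tx":0,"ty":0,"tz":-4,"ax":0,"ay":0,"az":0,"claw":0},
  {"tx":0,"ty":0,"tz":0,"ax":0,"ay":0,"az":0,"claw":0},
])

```text
time_s: 10.1
tcp_pos: [0.4472, -0.1871, 0.4094]
ee_rot: [[-0.115, -0.992, 0.057], [-0.935, 0.128, 0.331], [-0.335, -0.015, -0.942]]
wrist_force: [0.2, 0.1, 2.2]
gripper_width: 0.007
gripper_force: 0.0
```

```bash
cat > ang.py <<'E'
from h import *
def ang(n,d,rmin=.085):
    P=pts(n,d)-HUB;a=P@X;l=-(P@Y);h=P[...,2];r=np.hypot(l,h)
    m=(abs(a)<.012)&(r>rmin)&(r<.143)&(d>0)
    t=np.degrees(np.arctan2(l,h))[m]%360
    m60=np.angle(np.exp(1j*np.radians(t*6)).sum(),deg=True)/6%60
    k=np.histogram(t,36,(0,360))[0];print(n,len(t),'mod60=',m60.round(2),[(i*10,int(c)) for i,c in enumerate(k) if c])
    # vial body: in front 12..36mm
    v=(a<-.014)&(a>-.037)&(r>.05)&(r<.104)&(d>0);tv=np.degrees(np.arctan2(l,h))[v]%360
    k=np.histogram(tv,24,(0,360))[0];print('  front',[(i*15,int(c)) for i,c in enumerate(k) if c>5])
if __name__=='__main__':
    for n in('scene','top'): ang(n,np.load(n+'0.npz')['d'])
    s=sense();print(s['time_s'],s['tcp_pos'])
    for n in('scene','top'):
        p,d=capture(n);np.savez(n+'3.npz',p=p,d=d);ang(n,d)
        if n=='scene':cv2.imwrite('pics/s7.png',cv2.resize(p[100:240,180:320],(600,600),interpolation=cv2.INTER_CUBIC)[:,:,::-1])
E
python3 ang.py
```

```text
scene 228 mod60= 42.3 [(30, 5), (40, 37), (90, 21), (100, 30), (150, 14), (160, 27), (280, 39), (340, 55)]
  front [(30, 11), (45, 9), (75, 8), (90, 14), (105, 19), (135, 7), (150, 13), (165, 17), (210, 27), (225, 19), (270, 17), (285, 18), (330, 17), (345, 21)]
top 276 mod60= 42.52 [(30, 12), (40, 57), (90, 31), (100, 35), (160, 5), (220, 10), (280, 78), (330, 1), (340, 47)]
  front [(30, 28), (45, 27), (75, 10), (90, 22), (105, 11), (165, 16), (225, 55), (270, 7), (285, 37), (330, 24), (345, 23)]
10.1 [ 0.44722367 -0.1871211   0.40938305]
scene 242 mod60= 30.08 [(20, 14), (30, 27), (80, 45), (90, 5), (140, 37), (150, 9), (200, 8), (210, 4), (260, 6), (270, 33), (320, 7), (330, 47)]
  front [(15, 11), (30, 13), (75, 17), (90, 16), (135, 21), (150, 17), (195, 11), (210, 10), (255, 19), (270, 16), (315, 15), (330, 107)]
top 242 mod60= 30.72 [(20, 39), (30, 12), (80, 44), (90, 5), (140, 5), (150, 1), (210, 3), (260, 2), (270, 69), (320, 4), (330, 58)]
  front [(15, 22), (30, 25), (75, 33), (135, 11), (150, 19), (195, 9), (270, 29), (315, 11), (330, 118)]
```

The vial is now at 330.4° and needs +29.6°. The third push takes the spoke at 30.4° to 60°.

```bash
python3 - <<'E'
from h import *
s=sense();R0=np.array(s['ee_rot']);p0=np.array(s['tcp_pos']);R=frame()
A=tcp(18)-R[:,2]*.08
print(delta(R0,p0,R,A),A)
q=tcp(18)
for f in (24,30,36,42,48,54,59.5): n=tcp(f);print(f,delta(R,q,R,n)[0]);q=n
E
```

```text
(array([-12.57,   0.11,   8.56]), array([-0.003, -0.001,  0.005])) [ 0.46384419 -0.0378593   0.36526633]
24 [ 1.32 -0.   -0.05]
30 [1.32 0.   0.09]
36 [ 1.3  -0.    0.23]
42 [1.27 0.   0.37]
48 [1.22 0.   0.5 ]
54 [ 1.17 -0.    0.62]
59.5 [1.01 0.   0.67]
```

Request:
drive_tool([
  {"tx":-3.2,"ty":0,"tz":0,"ax":0,"ay":0,"az":0,"claw":0},
  {"tx":-3.2,"ty":0,"tz":0,"ax":0,"ay":0,"az":0,"claw":0},
  {"tx":-3.2,"ty":0.1,"tz":0,"ax":0,"ay":0,"az":0,"claw":0},
  {"tx":-3.0,"ty":0,"tz":0,"ax":0,"ay":0,"az":0,"claw":0},
  {"tx":0,"ty":0,"tz":3.0,"ax":0,"ay":0,"az":0,"claw":0},
  {"tx":0,"ty":0,"tz":3.0,"ax":0,"ay":0,"az":0,"claw":0},
  {"tx":0,"ty":0,"tz":2.5,"ax":0,"ay":0,"az":0,"claw":0},
  {"tx":0,"ty":0,"tz":0,"ax":0,"ay":0,"az":0,"claw":0},
  {"tx":0,"ty":0,"tz":0,"ax":0,"ay":0,"az":0,"claw":0},
])

```text
time_s: 10.95
tcp_pos: [0.4625, -0.037, 0.3629]
ee_rot: [[-0.118, -0.992, 0.039], [-0.933, 0.124, 0.338], [-0.341, 0.004, -0.94]]
wrist_force: [0.9, -0.4, 1.0]
gripper_width: 0.005
gripper_force: 0.0
```

```bash
python3 - <<'E'
from h import *
s=sense();R0=np.array(s['ee_rot']);p0=np.array(s['tcp_pos']);R=frame()
print(delta(R0,p0,R,tcp(18)),delta(R0,p0,R,tcp(18)-R[:,2]*.08),p0,s['wrist_force'])
E
```

```text
(array([-0.03, -0.18,  7.75]), array([ 0.005, -0.001,  0.005])) (array([-0.02, -0.14, -0.25]), array([ 0.005, -0.001,  0.005])) [ 0.4625158  -0.03702329  0.36286994] [ 0.93499984 -0.37520881  0.97232121]
```

Request:
drive_tool([
  {"tx":0,"ty":-0.15,"tz":2.6,"ax":0,"ay":0,"az":0,"claw":0},
  {"tx":0,"ty":0,"tz":2.6,"ax":0,"ay":0,"az":0,"claw":0},
  {"tx":0,"ty":0,"tz":2.5,"ax":0,"ay":0,"az":0,"claw":0},
  {"tx":0,"ty":0,"tz":0,"ax":0,"ay":0,"az":0,"claw":0},
  {"tx":0.65,"ty":0,"tz":0,"ax":0,"ay":0,"az":0,"claw":0},
  {"tx":0.65,"ty":0,"tz":0,"ax":0,"ay":0,"az":0,"claw":0},
  {"tx":0.65,"ty":0,"tz":0.05,"ax":0,"ay":0,"az":0,"claw":0},
  {"tx":0.65,"ty":0,"tz":0.05,"ax":0,"ay":0,"az":0,"claw":0},
  {"tx":0.65,"ty":0,"tz":0.1,"ax":0,"ay":0,"az":0,"claw":0},
  {"tx":0.65,"ty":0,"tz":0.12,"ax":0,"ay":0,"az":0,"claw":0},
])

```text
time_s: 11.78
tcp_pos: [0.4645, -0.0478, 0.2764]
ee_rot: [[-0.118, -0.992, 0.047], [-0.932, 0.127, 0.339], [-0.342, -0.004, -0.94]]
wrist_force: [1.3, 0.1, 1.3]
gripper_width: 0.007
gripper_force: 0.6
```

Request:
drive_tool([
  {"tx":0.63,"ty":0,"tz":0.17,"ax":0,"ay":0,"az":0,"claw":0},
  {"tx":0.63,"ty":0,"tz":0.2,"ax":0,"ay":0,"az":0,"claw":0},
  {"tx":0.61,"ty":0,"tz":0.24,"ax":0,"ay":0,"az":0,"claw":0},
  {"tx":0.61,"ty":0,"tz":0.26,"ax":0,"ay":0,"az":0,"claw":0},
  {"tx":0.4,"ty":0,"tz":0.2,"ax":0,"ay":0,"az":0,"claw":0},
  {"tx":0.4,"ty":0,"tz":0.2,"ax":0,"ay":0,"az":0,"claw":0},
  {"tx":0.35,"ty":0,"tz":0.2,"ax":0,"ay":0,"az":0,"claw":0},
  {"tx":0,"ty":0,"tz":0,"ax":0,"ay":0,"az":0,"claw":0},
  {"tx":0,"ty":0,"tz":0,"ax":0,"ay":0,"az":0,"claw":0},
])

```text
time_s: 12.53
tcp_pos: [0.4598, -0.0756, 0.249]
ee_rot: [[-0.119, -0.992, 0.042], [-0.932, 0.126, 0.339], [-0.342, 0.001, -0.94]]
wrist_force: [-0.1, 0.6, 0.5]
gripper_width: 0.003
gripper_force: 0.0
```

```bash
python3 - <<'E'
from ang import *
s=sense();R0=np.array(s['ee_rot']);p0=np.array(s['tcp_pos']);R=frame()
print(s['time_s'],s['wrist_force'])
for f in(52,54,56,58,59.5,61):print(f,delta(R0,p0,R,tcp(f))[0])
for n in('scene','top'): ang(n,capture(n)[1])
E
```

```text
12.5333 [-0.06783682  0.64267767  0.50233153]
52 [-0.33  0.09 -0.08]
54 [0.06 0.09 0.14]
56 [0.43 0.09 0.37]
58 [0.79 0.09 0.62]
59.5 [1.06 0.09 0.81]
61 [1.32 0.09 1.01]
scene 234 mod60= 53.08 [(40, 17), (50, 40), (100, 3), (110, 47), (160, 2), (170, 34), (230, 14), (290, 44), (350, 33)]
  front [(0, 48), (30, 8), (60, 8), (90, 20), (120, 15), (150, 16), (180, 16), (210, 7), (240, 11), (270, 10), (285, 8), (300, 18), (345, 57)]
top 107 mod60= 55.85 [(230, 29), (290, 78)]
  front [(210, 21), (225, 9), (240, 7), (270, 9), (285, 14), (300, 37)]
```

Request:
drive_tool([
  {"tx":0.22,"ty":0.05,"tz":0.16,"ax":0,"ay":0,"az":0,"claw":0},
  {"tx":0.21,"ty":0,"tz":0.16,"ax":0,"ay":0,"az":0,"claw":0},
  {"tx":0.21,"ty":0,"tz":0.16,"ax":0,"ay":0,"az":0,"claw":0},
  {"tx":0.21,"ty":0,"tz":0.16,"ax":0,"ay":0,"az":0,"claw":0},
  {"tx":0.21,"ty":0,"tz":0.17,"ax":0,"ay":0,"az":0,"claw":0},
  {"tx":0,"ty":0,"tz":0,"ax":0,"ay":0,"az":0,"claw":0},
  {"tx":0,"ty":0,"tz":0,"ax":0,"ay":0,"az":0,"claw":0},
])

```text
time_s: 13.22
tcp_pos: [0.4587, -0.0828, 0.238]
ee_rot: [[-0.119, -0.992, 0.043], [-0.932, 0.126, 0.339], [-0.342, -0.0, -0.94]]
wrist_force: [0.1, -0.7, -0.9]
gripper_width: 0.007
gripper_force: 0.1
```

Request:
drive_tool([
  {"tx":-0.3,"ty":0,"tz":-1,"ax":0,"ay":0,"az":0,"claw":0},
  {"tx":0,"ty":0,"tz":-3,"ax":0,"ay":0,"az":0,"claw":0},
  {"tx":0,"ty":0,"tz":-3.5,"ax":0,"ay":0,"az":0,"claw":0},
  {"tx":0,"ty":0,"tz":-3.5,"ax":0,"ay":0,"az":0,"claw":0},
  {"tx":0,"ty":0,"tz":-3.5,"ax":0,"ay":0,"az":0,"claw":0},
  {"tx":0,"ty":0,"tz":-3.5,"ax":0,"ay":0,"az":0,"claw":0},
  {"tx":0,"ty":0,"tz":0,"ax":0,"ay":0,"az":0,"claw":0},
])

```text
time_s: 13.8
tcp_pos: [0.4526, -0.1438, 0.4162]
ee_rot: [[-0.116, -0.992, 0.057], [-0.934, 0.128, 0.333], [-0.337, -0.014, -0.941]]
wrist_force: [-0.3, 0.1, 1.1]
gripper_width: 0.007
gripper_force: 0.0
```

```bash
python3 - <<'E'
from ang import *
s=sense();R0=np.array(s['ee_rot']);p0=np.array(s['tcp_pos'])
print(s['time_s'],s['wrist_force'],p0)
for n in('scene','top'):
    p,d=capture(n);ang(n,d)
    P=pts(n,d);a=(P-HUB)@X;m=(P[...,2]>.24)&(P[...,2]<.268)&(abs(a-.066)<.02)&(abs((P-HUB)@Y)<.02);print('cap',m.sum(),P[m].mean(0) if m.any() else '')
E
```

```text
13.8 [-0.29878297  0.1067491   1.06777231] [ 0.45263424 -0.14376796  0.41619196]
scene 240 mod60= 59.53 [(0, 37), (50, 32), (60, 11), (110, 49), (120, 5), (170, 28), (180, 5), (230, 5), (240, 9), (290, 10), (300, 38), (350, 11)]
  front [(0, 95), (45, 13), (60, 12), (105, 22), (120, 14), (165, 14), (180, 16), (225, 13), (240, 11), (285, 17), (300, 20), (345, 24)]
cap 34 [0.53564836 0.00136399 0.25313771]
top 141 mod60= 1.72 [(0, 14), (230, 4), (240, 35), (290, 6), (300, 71), (350, 11)]
  front [(0, 54), (45, 12), (165, 7), (225, 30), (285, 29), (300, 38), (345, 37)]
cap 63 [0.53813854 0.00576905 0.25392713]
```

```bash
python3 - <<'E'
from h import *
print(np.array(camera_params('wrist')['tool_from_camera']).round(3))
s=sense();R0=np.array(s['ee_rot']);p0=np.array(s['tcp_pos']);T=np.array([.5385,.0045,.335])
for sg in(1,-1):
    x=sg*X;z=-Z;R=np.stack([x,np.cross(z,x),z],1);F=frame(0);print(sg,delta(R0,p0,F,T),delta(F,T,R,T),s['joints'])
E
```

```text
[[-0.001 -0.961 -0.277  0.075]
 [ 1.    -0.001 -0.001 -0.   ]
 [ 0.    -0.277  0.961 -0.162]
 [ 0.     0.     0.     1.   ]]
1 (array([-12.04,  -6.75,  12.42]), array([-0.004,  0.349,  0.005])) (array([0., 0., 0.]), array([-0.   , -0.   , -1.571])) [-11.83011702   5.40287626   9.46390962 -20.01157732 -95.12083748
   2.97469644]
-1 (array([-12.04,  -6.75,  12.42]), array([-0.004,  0.349,  0.005])) (array([0., 0., 0.]), array([0.   , 0.   , 1.571])) [-11.83011702   5.40287626   9.46390962 -20.01157732 -95.12083748
   2.97469644]
```

Request:
drive_tool([
  {"tx":0,"ty":0,"tz":0,"ax":0,"ay":0.117,"az":0,"claw":0},
  {"tx":0,"ty":0,"tz":0,"ax":0,"ay":0.117,"az":0,"claw":0},
  {"tx":0,"ty":0,"tz":0,"ax":0,"ay":0.115,"az":0,"claw":0},
  {"tx":0,"ty":0,"tz":0,"ax":0,"ay":0,"az":-0.12,"claw":0},
  {"tx":0,"ty":0,"tz":0,"ax":0,"ay":0,"az":-0.12,"claw":0},
  {"tx":0,"ty":0,"tz":0,"ax":0,"ay":0,"az":-0.12,"claw":0},
  {"tx":0,"ty":0,"tz":0,"ax":0,"ay":0,"az":-0.12,"claw":0},
  {"tx":0,"ty":0,"tz":0,"ax":0,"ay":0,"az":-0.12,"claw":0},
  {"tx":0,"ty":0,"tz":0,"ax":0,"ay":0,"az":-0.12,"claw":0},
  {"tx":0,"ty":0,"tz":0,"ax":0,"ay":0,"az":-0.12,"claw":0},
])

```text
time_s: 14.73
tcp_pos: [0.4506, -0.1403, 0.407]
ee_rot: [[0.66, -0.752, -0.002], [-0.752, -0.66, 0.0], [-0.002, 0.002, -1.0]]
wrist_force: [-0.3, 0.5, 0.4]
gripper_width: 0.006
gripper_force: 0.0
```

Request:
drive_tool([
  {"tx":0,"ty":0,"tz":0,"ax":0,"ay":0,"az":-0.12,"claw":0},
  {"tx":0,"ty":0,"tz":0,"ax":0,"ay":0,"az":-0.12,"claw":0},
  {"tx":0,"ty":0,"tz":0,"ax":0,"ay":0,"az":-0.12,"claw":0},
  {"tx":0,"ty":0,"tz":0,"ax":0,"ay":0,"az":-0.12,"claw":0},
  {"tx":0,"ty":0,"tz":0,"ax":0,"ay":0,"az":-0.12,"claw":0},
  {"tx":0,"ty":0,"tz":0,"ax":0,"ay":0,"az":-0.12,"claw":0},
  {"tx":0,"ty":0,"tz":0,"ax":0,"ay":0,"az":0,"claw":0},
  {"tx":0,"ty":0,"tz":0,"ax":0,"ay":0,"az":0,"claw":0},
])

```text
time_s: 15.4
tcp_pos: [0.4509, -0.1406, 0.4075]
ee_rot: [[0.99, -0.139, -0.001], [-0.139, -0.99, -0.0], [-0.001, 0.0, -1.0]]
wrist_force: [-1.0, -0.1, 0.6]
gripper_width: 0.004
gripper_force: 0.0
```

```bash
python3 - <<'E'
from ang import *
s=sense();R0=np.array(s['ee_rot']);p0=np.array(s['tcp_pos']);T=np.array([.5385,.0045,.275])
R=np.stack([X,np.cross(-Z,X),-Z],1);print(s['time_s'],p0,delta(R0,p0,R,T))
for n in('scene','top'):ang(n,capture(n)[1])
E
```

```text
15.4 [ 0.45085864 -0.14055679  0.40748305] (array([  6.68, -15.59,  13.23]), array([ 0.   ,  0.001, -0.009]))
scene 244 mod60= 59.55 [(0, 38), (50, 31), (60, 13), (110, 52), (120, 2), (170, 31), (180, 2), (230, 6), (240, 8), (290, 10), (300, 39), (350, 12)]
  front [(0, 94), (45, 12), (60, 12), (105, 20), (120, 14), (165, 14), (180, 14), (225, 14), (240, 10), (285, 18), (300, 22), (345, 27)]
top 0 mod60= 0.0 []
  front []
```

Request:
drive_tool([
  {"tx":1.34,"ty":-3.12,"tz":0,"ax":0,"ay":0,"az":0,"claw":0},
  {"tx":1.34,"ty":-3.12,"tz":0,"ax":0,"ay":0,"az":0,"claw":0},
  {"tx":1.34,"ty":-3.12,"tz":0,"ax":0,"ay":0,"az":0,"claw":0},
  {"tx":1.33,"ty":-3.12,"tz":0,"ax":0,"ay":0,"az":0,"claw":0},
  {"tx":1.33,"ty":-3.11,"tz":0,"ax":0,"ay":0,"az":0,"claw":0},
  {"tx":0,"ty":0,"tz":3.3,"ax":0,"ay":0,"az":0,"claw":0},
  {"tx":0,"ty":0,"tz":3.3,"ax":0,"ay":0,"az":0,"claw":0},
  {"tx":0,"ty":0,"tz":2.6,"ax":0,"ay":0,"az":0,"claw":0},
  {"tx":0,"ty":0,"tz":2.0,"ax":0,"ay":0,"az":0,"claw":0},
  {"tx":0,"ty":0,"tz":0,"ax":0,"ay":0,"az":0,"claw":0},
])

```text
time_s: 16.33
tcp_pos: [0.5362, 0.0043, 0.2913]
ee_rot: [[0.99, -0.138, -0.01], [-0.138, -0.99, -0.002], [-0.009, 0.003, -1.0]]
wrist_force: [-0.4, -0.7, 0.2]
gripper_width: 0.004
gripper_force: 0.0
```

```bash
python3 - <<'E'
from ang import *
s=sense();R0=np.array(s['ee_rot']);p0=np.array(s['tcp_pos']);T=np.array([.5385,.0045,.254])
R=np.stack([X,np.cross(-Z,X),-Z],1);print(s['time_s'],p0,s['wrist_force'],delta(R0,p0,R,T))
p,d=capture('scene');ang('scene',d)
cv2.imwrite('pics/s8.png',cv2.resize(p[100:240,180:320],(600,600),interpolation=cv2.INTER_CUBIC)[:,:,::-1])
E
```

```text
16.3333 [0.53618423 0.00434864 0.29132206] [-0.36249684 -0.66132936  0.18803898] (array([ 0.26, -0.06,  3.73]), array([ 0.003,  0.009, -0.008]))
scene 241 mod60= 59.45 [(0, 36), (50, 30), (60, 13), (110, 50), (120, 4), (170, 29), (180, 3), (230, 5), (240, 9), (290, 11), (300, 38), (350, 13)]
  front [(0, 96), (45, 12), (60, 13), (105, 22), (120, 15), (165, 15), (180, 17), (225, 12), (240, 11), (285, 18), (300, 21), (345, 23)]
```

View pics/s8.png

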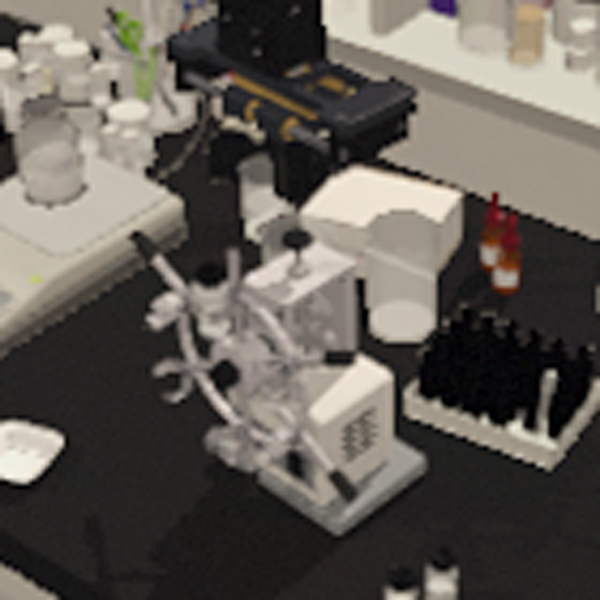

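The vial is upright with its cap on top at (212,272), and the fingers at (295,190) are above the plunger cap at (297,240). Pressing now, slowly.

Request:
drive_tool([
  {"tx":0.2,"ty":0,"tz":1.5,"ax":0,"ay":0,"az":0,"claw":0},
  {"tx":0,"ty":0,"tz":1.3,"ax":0,"ay":0,"az":0,"claw":0},
  {"tx":0,"ty":0,"tz":0.3,"ax":0,"ay":0,"az":0,"claw":0},
  {"tx":0,"ty":0,"tz":0.3,"ax":0,"ay":0,"az":0,"claw":0},
  {"tx":0,"ty":0,"tz":0.3,"ax":0,"ay":0,"az":0,"claw":0},
  {"tx":0,"ty":0,"tz":0.3,"ax":0,"ay":0,"az":0,"claw":0},
  {"tx":0,"ty":0,"tz":0.2,"ax":0,"ay":0,"az":0,"claw":0},
])

```text
time_s: 16.97
tcp_pos: [0.5412, 0.0041, 0.2551]
ee_rot: [[0.991, -0.137, 0.002], [-0.137, -0.991, -0.0], [0.002, -0.0, -1.0]]
wrist_force: [-0.5, 0.2, 0.1]
gripper_width: 0.004
gripper_force: 0.0
```

Request:
drive_tool([
  {"tx":0,"ty":0,"tz":0.2,"ax":0,"ay":0,"az":0,"claw":0},
  {"tx":0,"ty":0,"tz":0.2,"ax":0,"ay":0,"az":0,"claw":0},
  {"tx":0,"ty":0,"tz":0.2,"ax":0,"ay":0,"az":0,"claw":0},
  {"tx":0,"ty":0,"tz":0.1,"ax":0,"ay":0,"az":0,"claw":0},
  {"tx":0,"ty":0,"tz":0,"ax":0,"ay":0,"az":0,"claw":0},
])

```text
time_s: 17.38
tcp_pos: [0.5411, 0.0041, 0.2475]
ee_rot: [[0.991, -0.137, 0.001], [-0.137, -0.991, -0.0], [0.001, 0.0, -1.0]]
wrist_force: [0.4, -0.0, 0.9]
gripper_width: 0.007
gripper_force: 0.3
```

Request:
drive_tool([
  {"tx":0,"ty":0,"tz":0.2,"ax":0,"ay":0,"az":0,"claw":0},
  {"tx":0,"ty":0,"tz":0.2,"ax":0,"ay":0,"az":0,"claw":0},
  {"tx":0,"ty":0,"tz":0.2,"ax":0,"ay":0,"az":0,"claw":0},
  {"tx":0,"ty":0,"tz":0.2,"ax":0,"ay":0,"az":0,"claw":0},
])

```text
time_s: 17.72
tcp_pos: [0.5411, 0.0041, 0.2394]
ee_rot: [[0.991, -0.137, 0.001], [-0.137, -0.991, -0.0], [0.001, 0.0, -1.0]]
wrist_force: [0.2, 0.4, 1.7]
gripper_width: 0.004
gripper_force: 0.8
```

Request:
drive_tool([
  {"tx":0,"ty":0,"tz":0.15,"ax":0,"ay":0,"az":0,"claw":0},
  {"tx":0,"ty":0,"tz":0.1,"ax":0,"ay":0,"az":0,"claw":0},
  {"tx":0,"ty":0,"tz":0,"ax":0,"ay":0,"az":0,"claw":0},
])

```text
time_s: 17.97
tcp_pos: [0.5408, 0.0041, 0.2367]
ee_rot: [[0.991, -0.137, 0.001], [-0.137, -0.991, -0.0], [0.001, 0.0, -1.0]]
wrist_force: [0.1, -0.8, 1.2]
gripper_width: 0.001
gripper_force: 0.3
```

Not at the stop yet. I'll creep further until the force rises.

Request:
drive_tool([
  {"tx":0,"ty":0,"tz":0.1,"ax":0,"ay":0,"az":0,"claw":0},
  {"tx":0,"ty":0,"tz":0.05,"ax":0,"ay":0,"az":0,"claw":0},
  {"tx":0,"ty":0,"tz":0,"ax":0,"ay":0,"az":0,"claw":0},
])

```text
time_s: 18.22
tcp_pos: [0.5409, 0.004, 0.2364]
ee_rot: [[0.991, -0.136, 0.001], [-0.136, -0.991, -0.001], [0.001, 0.0, -1.0]]
wrist_force: [-0.5, 0.2, 5.7]
gripper_width: 0.004
gripper_force: 2.4
```

Request:
drive_tool([
  {"tx":0,"ty":0,"tz":0.05,"ax":0,"ay":0,"az":0,"claw":0},
  {"tx":0,"ty":0,"tz":0.0,"ax":0,"ay":0,"az":0,"claw":0},
])

```text
time_s: 18.38
tcp_pos: [0.5409, 0.004, 0.2364]
ee_rot: [[0.991, -0.136, 0.002], [-0.136, -0.991, -0.001], [0.002, 0.0, -1.0]]
wrist_force: [-3.5, 1.4, 7.0]
gripper_width: 0.009
gripper_force: 3.3
```

It stopped at z = 0.2364 with the force rising, so it is at the end stop. One more small press, then retreat straight up.

Request:
drive_tool([
  {"tx":0,"ty":0,"tz":0.1,"ax":0,"ay":0,"az":0,"claw":0},
  {"tx":0,"ty":0,"tz":0,"ax":0,"ay":0,"az":0,"claw":0},
])

```text
time_s: 18.55
tcp_pos: [0.5409, 0.004, 0.2363]
ee_rot: [[0.991, -0.136, 0.002], [-0.136, -0.991, -0.001], [0.003, 0.0, -1.0]]
wrist_force: [-3.0, 1.3, 9.1]
gripper_width: 0.008
gripper_force: 5.1
```

Request:
drive_tool([
  {"tx":0,"ty":0,"tz":-0.5,"ax":0,"ay":0,"az":0,"claw":0},
  {"tx":0,"ty":0,"tz":-2,"ax":0,"ay":0,"az":0,"claw":0},
  {"tx":0,"ty":0,"tz":-3,"ax":0,"ay":0,"az":0,"claw":0},
  {"tx":0,"ty":0,"tz":-3,"ax":0,"ay":0,"az":0,"claw":0},
  {"tx":0,"ty":0,"tz":-3,"ax":0,"ay":0,"az":0,"claw":0},
  {"tx":0,"ty":0,"tz":-3,"ax":0,"ay":0,"az":0,"claw":0},
  {"tx":0,"ty":0,"tz":0,"ax":0,"ay":0,"az":0,"claw":0},
  {"tx":0,"ty":0,"tz":0,"ax":0,"ay":0,"az":0,"claw":0},
])

```text
time_s: 19.22
tcp_pos: [0.5411, 0.0043, 0.3804]
ee_rot: [[0.991, -0.137, 0.004], [-0.137, -0.991, 0.001], [0.004, -0.001, -1.0]]
wrist_force: [-0.2, 0.2, -0.8]
gripper_width: 0.007
gripper_force: 0.0
```

```bash
python3 - <<'E'
from ang import *
s=sense();print(s['time_s'],s['wrist_force'],s['tcp_pos'])
for n in('scene',):
    for d in(np.load('scene0.npz')['d'],capture(n)[1]):
        ang(n,d);P=pts(n,d);q=P-HUB
        m=(abs(q@X-.066)<.02)&(abs(q@Y)<.02)&(P[...,2]>.225)&(P[...,2]<.29);print('cap',m.sum(),P[m].mean(0).round(4),np.percentile(P[m][:,2],[50,90]).round(4))
        m=(q@X>.02)&(q@X<.12)&(abs(q@Y)<.065)&(P[...,2]>.03)&(P[...,2]<.225);print('stand',m.sum(),P[m].mean(0).round(4))
E
```

```text
19.2167 [-0.24444169  0.2238441  -0.78193878] [0.54109588 0.0042922  0.38043548]
scene 228 mod60= 42.3 [(30, 5), (40, 37), (90, 21), (100, 30), (150, 14), (160, 27), (280, 39), (340, 55)]
  front [(30, 11), (45, 9), (75, 8), (90, 14), (105, 19), (135, 7), (150, 13), (165, 17), (210, 27), (225, 19), (270, 17), (285, 18), (330, 17), (345, 21)]
cap 51 [0.5364 0.0019 0.2444] [0.2512 0.2558]
stand 1137 [ 0.5314 -0.0207  0.133 ]
scene 244 mod60= 59.52 [(0, 37), (50, 31), (60, 12), (110, 49), (120, 5), (170, 30), (180, 4), (230, 6), (240, 8), (290, 10), (300, 39), (350, 13)]
  front [(0, 97), (45, 12), (60, 11), (105, 20), (120, 15), (165, 16), (180, 16), (225, 12), (240, 10), (285, 16), (300, 21), (345, 23)]
cap 37 [0.537  0.0017 0.2342] [0.2352 0.2376]
stand 1162 [ 0.5303 -0.0208  0.1334]
```

The cap is down about 18 mm, the vial is upright and the stand hasn't shifted. Handing in.

```bash
python3 -c "
from station import *
print(finish_job())"
```

```text
the job is handed in; nothing more can be done
None
```

The job is handed in: three spoke pushes brought the vial upright with its cap on top, and the locking plunger is pressed fully down, its cap about 18 mm lower; the stand did not shift, and it took 19 s of robot time.

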